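# Switch the vacuum manifold over and open its stopcock half way

## Task

The ball-handled selector lever of the vacuum manifold has been left riding between notches: lift it over the others and throw it into the notch marked by the raised cross on the cap, feeling for the hidden notch near that mark until the lever drops fully home. Only then open the stopcock half way, its handle at 45 degrees in line with the middle tick, and let go of everything. Leave the loose bottles and the dish where they are.

Things in the scene. Friction and masses are not known exactly. Their poses are not given: they have to be found in the camera images.
- manifold: vacuum manifold, fixed: aluminium base plate 240 x 400 x 12 mm (x from -100 to 140, y from -145 to 255 mm), on it a grey drum 190 mm across with a flat white cap (underside 77, top 82 mm up) and at its left end the stopcock. Origin on the table; -x is its front (to the robot), y to the left, z up. Axis of the drum: x 40, y 0 mm
- pivot (a point): the lever's pivot on the drum's axis, 46 mm above the table: the lever swings about the vertical here and lifts about a level cross axis here. It leaves the drum through the front slot below the cap. Lever angle 0: along the manifold's -x; positive: swung to the robot's right (-y). It starts at 0.95 to 1.15 rad, right of all notches, riding on a land
- notches (a point): middle of the notch ring under the cap, hardly visible, 85 mm from the pivot, land tops 50 mm up. Four notches 13 mm wide, 8.5 mm deep, at about 0.63, 0.21, -0.21, -0.63 rad of lever angle, steep walls: only lifting takes the lever out. The whole ring may be turned up to 0.08 rad either way against the marks on the cap. This point does not move with the ring
- ball (a point): centre of the lever's black ball, 28 mm across, on a 9 mm upright steel stem. Fully home it is 135 mm from the pivot axis and 105 mm above the table; on the lands about 116 mm up and 6 mm nearer the axis; it may be lifted to 143 mm. A spring pulls the lever down (4 N at the ball when home, about 6 N lifted). The bar below is 9 mm square
- bar_point (a point): a point on the lever's bar under the cap, 82 mm from the pivot (the radius of the marks), on the bar's centre line
- cross: mark of the wanted notch: a flat raised cross, 26 mm across, 4 mm high, on the cap 82 mm from the pivot axis; origin at the centre of its underside. The other three notches are marked with plain round discs of 12 mm, same metal; the cross may stand at any of the three notches other than the rightmost. The wanted notch is within 7 mm of it, measured along the arc
- cock (a joint): angle of the stopcock's handle, rad: 0 shut (handle across the pipe, along the manifold's x), growing counter-clockwise seen from above to 1.57 fully open (along the pipe); half open is 0.785. It starts nearly shut (0 to 0.2) and stays where it is left
- cock_grip (a point): middle of the stopcock's handle, a black bar 60 x 12 x 26 mm (its long side along the manifold's x when shut), on the vertical turning axis, 75 mm above the table, 13 mm below the bar's top; the three ticks lie on the disc under it, at its front end, at 0, 45 and 90 degrees
- bottle_right: loose white screw-cap bottle, 50 mm across, 84 mm high, right of the manifold; leave alone; origin at its underside
- bottle_left: the same kind of bottle, left of the manifold; leave alone
- small_dish: loose clear dish with lid, 60 mm across, 16 mm high, in front of the manifold; leave alone; origin at its underside

How it is judged:
By the outcome, as a careful person would: the job done as asked, in the order asked, and still so for the second after the job is handed in, with the robot touching nothing.
It also fails if it takes over 58 s, if anything falls off the work surface, if the arm or the gripper's body presses on something with over 40 N, if the wrist force passes 120 N, or if a joint passes its speed limit or range.

## Robot

A 6-joint arm with a two-finger parallel gripper is mounted at the origin on a cart in front of the work surface, level with it; the furniture and walls round the work are solid. World frame = base frame: x ahead of the robot, y to its left, z up, the work surface at z = 0. Lengths are in m, angles in rad, forces in N, time in s.
With the tool pointing down it reaches from about 0.375 to 0.975 m from the base axis. Payload 3.8 kg.
Tool frame: the origin (TCP) lies between the finger pads; the fingertips stand 22 mm ahead of it and the grasp point (between the pads) lies 3 mm ahead of it (bot.finger_overhang is the distance from the TCP to the fingertips, in m); x points along the fingers, y is the direction in which the jaws open and shut, and the axes are right-handed (so a half turn about x gives the same grasp; the last joint's range is limited). The gripper opens to 85 mm and grips with 20 to 120 N. Pads are 22 mm wide; open, the fingers measure 114 mm over their backs; the gripper's body (76 mm by 85 mm) begins 54 mm behind the grasp point. The pads swing forward as they close: fully open they stand 13 mm farther back than shut.
Start: joints at [1.186, 0.264, 1.604, -0, 1.274, -0.037], TCP at [0.23, 0.635, 0.253] pointing down, gripper open.
Joint ranges: [-2.63, 2.63], [-0.94, 2.18], [0.31, 2.57], [-1.31, 4.45], [0, 2.66], [-2.55, 2.55]. Speed limits (rad/s): [2.57, 2.57, 3.14, 3.14, 3.14, 3.14].

## Interface

Orientations are given as a rotation vector (axis times angle).
In Python, from workcell import bot gives the robot as it stands. The module is installed in compiled form; this text tells all that it offers.
- The arm moves only by the tool arm_command, never from a script. Its argument "series" is a list that holds one entry, the list of rows, each a list of 7 numbers: the turn, a rotation vector about the tool's x, y, z in rad, then the shift along the tool's x, y, z in cm, then the opening, from 0 (shut) to 1 (fully open). In form: [[[rx, ry, rz, x, y, z, grip], ...]]. A call has 1 to 10 rows; each row shifts and turns the pose as measured when the row begins, along the tool's axes as they then stand; what a row does not reach is not made up. A row lasts 1/10 s, in which the tool goes at most 50 mm and 8.59 degrees, less where a joint would pass 70% of its speed; a pose out of reach is approached as far as the arm can. A call is refused whole if a number of a shift passes 5 or a number of a turn 0.15, either way. A call with a gripper value outside its range is refused whole. The fingers move at their own pace and stop on an object; "newtons" is the grip in N (left out, the last holds). Time passes only in rows, so rows that do not move let the fingers close. It gives the time, the measured TCP pose, the force and the opening at its end, in the units of the state.
- bot.read_state(): the state, without advancing time (a new reading comes with each control period).
- bot.read_camera(name): name is "side" or "top"; returns (picture, depth): 400x640x3 uint8, blue, green, red; 400x640 float32, m along the optical axis (not along the pixel's ray), 0 where there is no reading.
- bot.camera_info(name): a dict with "K" (3x3 intrinsics, pixels), "extrinsics" (4x4, takes a point from camera to world coordinates). Camera axes: x right, y down, z forward; pixel columns grow to the right and rows downward; lengths in m; the calibration is good to about 2 mm. A picture is of the moment at which its call begins. camera_info takes no time and is no camera call.
- bot.finish_job(): hands the job in, once; it reports no verdict.
The state is a dict: "time": time; "q": joint angles; "joint_vel": joint speeds; "joint_torque": joint torques, N m; "tool_pos": TCP position; "tcp_rot": TCP orientation; "wrist_force": force on the tool from outside, world axes, zero at the start; "torque": the same for the moment, N m; "width": opening from 0.0 (shut) to 1.0 (fully open).
Only numpy, scipy, OpenCV 4.12 (cv2) and the standard library are available. Lean on these libraries where they do the work, as an engineer would, in place of code of your own. Each camera call takes 0.05 s, during which the arm holds its last target.

## Working session

There is one attempt and no reset: what is moved stays moved. The work goes in short steps, Python scripts to look and compute and a tool call to move; the robot and the scene stay as the last step left them, time stands still between calls to the robot, and variables do not carry over. Pictures are saved under pics/ and viewed, and the job is handed in when it is done.

Besides the shell and the picture viewer there is one more tool, called after "Request:" as name(argument=value, ...), one argument or row to a line, values as JSON. arm_command: Moves the arm, as the interface text tells. Its arguments: {"type":"object","properties":{"series":{"type":"array"},"newtons":{"type":"number"}},"required":["series"]}

```bash
mkdir -p pics; ls; cat > h.py <<'E'
import numpy as np, cv2
from workcell import bot
def snap(n,f):
    im,d=bot.read_camera(n); cv2.imwrite('pics/%s.png'%f,im); np.savez('pics/%s.npz'%f,im=im,d=d); return im,d
def load(f):
    z=np.load('pics/%s.npz'%f); return z['im'],z['d']
def cam(n):
    c=bot.camera_info(n); return np.array(c['K']),np.array(c['extrinsics'])
def ray(n,u,v,z):
    K,E=cam(n); r=E[:3,:3]@np.linalg.solve(K,[u,v,1.]); o=E[:3,3]; return o+r*(z-o[2])/r[2]
def pt(n,u,v,d):
    K,E=cam(n); return E[:3,:3]@(np.linalg.solve(K,[u,v,1.])*d)+E[:3,3]
def proj(n,p):
    K,E=cam(n); c=E[:3,:3].T@(np.array(p)-E[:3,3]); q=K@c; return q[:2]/q[2]
E
python3 - <<'E'
from h import *
snap('top','t0'); snap('side','s0')
for n in('top','side'):
    K,E=cam(n); print(n,K.round(1).tolist(),E.round(3).tolist())
s=bot.read_state(); print(s, bot.finger_overhang)
E
```

```text
pics
top [[493.5, 0.0, 327.6], [0.0, 493.5, 196.6], [0.0, 0.0, 1.0]] [[-0.0, -0.998, 0.063, 0.446], [-1.0, 0.002, 0.024, 0.137], [-0.024, -0.063, -0.998, 1.176], [0.0, 0.0, 0.0, 1.0]]
side [[489.1, 0.0, 310.6], [0.0, 489.1, 198.8], [0.0, 0.0, 1.0]] [[0.988, -0.095, 0.119, 0.382], [-0.152, -0.598, 0.787, -0.792], [-0.004, -0.795, -0.606, 0.811], [0.0, 0.0, 0.0, 1.0]]
{'time': 0.1, 'q': array([ 1.18605436e+00,  2.64693005e-01,  1.60523735e+00, -5.29784608e-06,
        1.27367673e+00, -3.69042899e-02]), 'joint_vel': array([-0.00113223,  0.00012211, -0.00196745, -0.00178769, -0.00298787,
        0.0013202 ]), 'joint_torque': array([-4.33405021e-04, -5.16711509e+01, -3.68592846e+01, -1.07961669e-04,
        6.27812100e-03,  1.11970891e-05]), 'tool_pos': array([0.2298625 , 0.63401054, 0.25207627]), 'tcp_rot': array([ 0.27140183,  1.55392581, -0.2745107 ]), 'wrist_force': array([-0.0053236 ,  0.30253195,  0.66015176]), 'torque': array([ 0.01861022, -0.01357506, -0.0309905 ]), 'width': 0.9998995567833064} 0.022
```

View pics/t0.png

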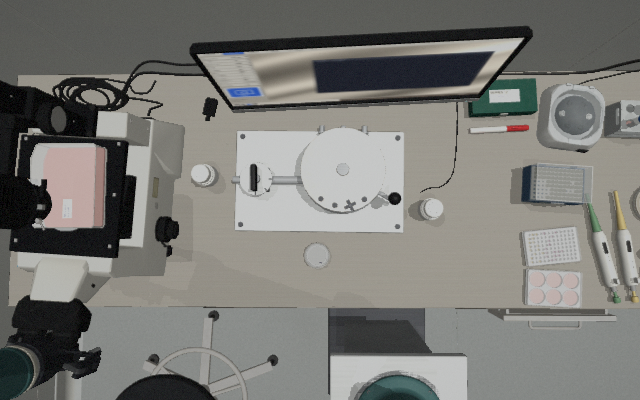

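View pics/s0.png

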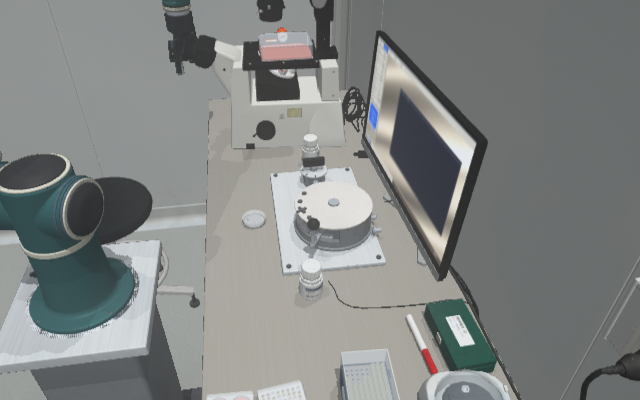

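The top view shows the plate (235–405, 130–232), ball near (395,198), a cross mark near (350,205), the handle at (254,178) and the dish at (317,256). I'll zoom in on these.

```bash
python3 - <<'E'
from h import *
im,d=load('t0')
c=cv2.resize(im[120:245,225:415],None,fx=4,fy=4,interpolation=cv2.INTER_CUBIC); cv2.imwrite('pics/t0z.png',c)
im2,d2=load('s0')
c=cv2.resize(im2[150:280,260:400],None,fx=4.5,fy=4.5,interpolation=cv2.INTER_CUBIC); cv2.imwrite('pics/s0z.png',c)
E
```

```text
(no output)
```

View pics/t0z.png

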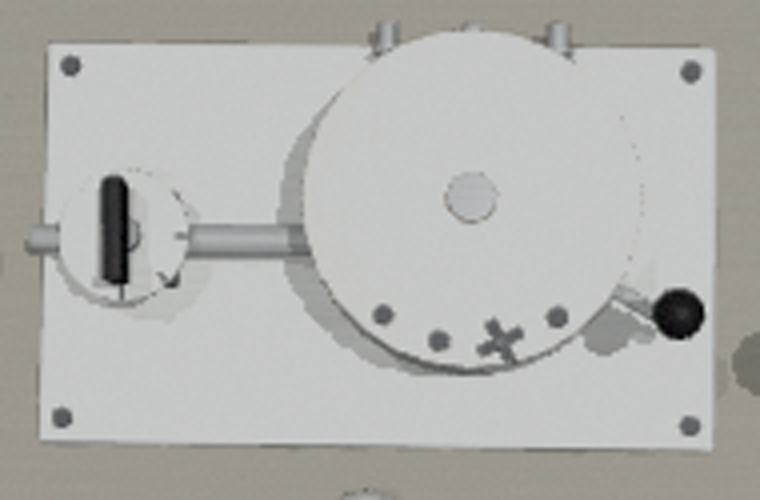

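View pics/s0z.png

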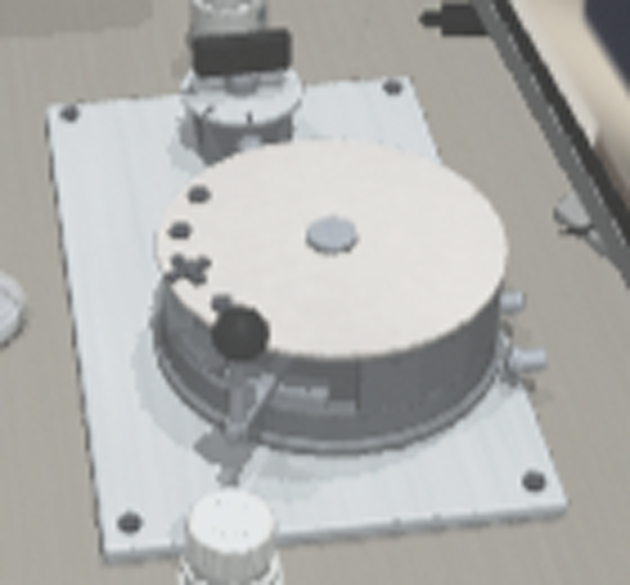

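The cross is the second mark from the right (zoom 502,341), so its nominal lever angle is about +0.21. Next I'll measure positions.

```bash
python3 - <<'E'
from h import *
im,d=load('t0'); 
g=lambda u,v:(225+(u+.5)/4-.5,120+(v+.5)/4-.5)
P=lambda u,v,z:ray('top',*g(u,v),z)
sc=[P(u,v,.013)[:2] for u,v in((70,66),(691,71),(690,426),(62,418))]
sc=np.array(sc);print('screws',sc.round(4))
ex=((sc[0]-sc[3])+(sc[1]-sc[2]));ey=(sc[0]-sc[1])+(sc[3]-sc[2])
print('yaw',np.arctan2(ex[1],ex[0]),np.arctan2(-ey[0],ey[1]))
print(np.linalg.norm(sc[0]-sc[3]),np.linalg.norm(sc[0]-sc[1]))
yaw=np.arctan2(-ey[0],ey[1]); R=np.array([[np.cos(yaw),-np.sin(yaw)],[np.sin(yaw),np.cos(yaw)]])
org=sc.mean(0)-R@[.02,.055]; piv=org+R@[.04,0]
print('org',org,'piv',piv,'capcentre',P(470,196,.086))
mk={'d1':P(557,317,.086),'cross':P(502,341,.086),'d3':P(438,341,.086),'d4':P(383,315,.086),'ball':P(678,313,.116)}
cap=P(470,196,.086)[:2]
for c0,n in((piv,'plate'),(cap,'cap')):
  for k,p in mk.items():
    l=R.T@(p[:2]-c0); print(n,k,p.round(4),np.linalg.norm(l).round(4),np.arctan2(-l[1],-l[0]).round(3))
print('cock',P(115,230,.088),'disc',P(125,237,.05),'loc',R.T@(P(115,230,.088)[:2]-org))
m=[P(u,v,.088) for u,v in((114,180),(117,281))];print(m,)
D=R.T@(m[1]-m[0])[:2];print('cock ang',np.arctan2(-D[1],-D[0]),np.linalg.norm(D))
# side-view ball
S=lambda u,v,z:ray('side',260+(u+.5)/4.5-.5,150+(v+.5)/4.5-.5,z)
print('ball side',S(241,333,.116),'cap side',S(332,232,.086),'cross side',S(189,268,.086))
i=g(678,313);print('ball top depth',pt('top',*i,d[int(i[1]+.5),int(i[0]+.5)]))
for u,v in((470,196),(550,200),(114,230),(502,341)):
  i=g(u,v);print(pt('top',*i,d[int(i[1]+.5),int(i[0]+.5)]))
print('dish',ray('top',317,256,.016),'botR',ray('top',431,207,.084),'botL',ray('top',203,174,.084))
E
```

```text
screws [[ 0.6649  0.369 ]
 [ 0.6602 -0.0008]
 [ 0.4501  0.0017]
 [ 0.4549  0.3715]]
yaw -0.011941079652152521 -0.012991757457679047
0.21002365580579424 0.3699169133724036
org [0.53681087 0.13061227] piv [0.57680749 0.13009261] capcentre [0.57725356 0.13072304 0.086     ]
plate d1 [0.5099 0.0828 0.086 ] 0.0819 0.628
plate cross [0.4967 0.1132 0.086 ] 0.0819 0.22
plate d3 [0.4967 0.1486 0.086 ] 0.0822 -0.214
plate d4 [0.5112 0.179  0.086 ] 0.0818 -0.627
plate ball [0.5102 0.0195 0.116 ] 0.1291 1.041
cap d1 [0.5099 0.0828 0.086 ] 0.0826 0.631
cap cross [0.4967 0.1132 0.086 ] 0.0824 0.227
cap d3 [0.4967 0.1486 0.086 ] 0.0825 -0.205
cap d4 [0.5112 0.179  0.086 ] 0.0818 -0.618
cap ball [0.5102 0.0195 0.116 ] 0.1299 1.041
cock [0.55863511 0.32797103 0.088     ] disc [0.55851821 0.32882917 0.05      ] loc [0.01925844 0.19762564]
[array([0.58659472, 0.32878923, 0.088     ]), array([0.53020897, 0.32659342, 0.088     ])]
cock ang 0.05191472416564487 0.05642849440127283
ball side [0.51009152 0.02032817 0.116     ] cap side [0.57736181 0.13101159 0.086     ] cross side [0.49679531 0.11224383 0.086     ]
ball top depth [0.50931968 0.02110437 0.13018056]
[0.57697454 0.1307366  0.0883131 ]
[0.57540178 0.08619515 0.08162464]
[0.558657   0.32856344 0.08780379]
[0.4967297  0.11321387 0.08501804]
dish [0.38037364 0.18949575 0.016     ] botR [ 0.49184012 -0.06485862  0.084     ] botL [0.56638483 0.44188533 0.084     ]
```

```bash
cat >> h.py <<'E'
from scipy.spatial.transform import Rotation as Rn
YAW=-0.0128; PIV=np.array([.577,.1304]); Rm=np.array([[np.cos(YAW),-np.sin(YAW)],[np.sin(YAW),np.cos(YAW)]])
COCK=np.array([.5586,.3280])
def lever(a,r): return PIV+Rm@[-r*np.cos(a),-r*np.sin(a)]
def down(yaw): # tool x down, tool y at world heading yaw
    x=np.array([0,0,-1.]);y=np.array([np.cos(yaw),np.sin(yaw),0]);return Rn.from_matrix(np.c_[x,y,np.cross(x,y)])
def tang(a): # heading of tangent (towards growing lever angle)
    return YAW+np.arctan2(-np.cos(a),np.sin(a))
def wrap(d): return (d+np.pi)%(2*np.pi)-np.pi
def st(): 
    s=bot.read_state(); return s,np.array(s['tool_pos']),Rn.from_rotvec(s['tcp_rot'])
def yawof(R):
    y=R.as_matrix()[:,1]; return np.arctan2(y[1],y[0])
def rows(targets,p=None,R=None,ns=None):
    "targets: list of (pos,yaw); one row each"
    if p is None: _,p,R=st()
    for q,yw in targets:
        T=down(yw); rv=(R.inv()*T).as_rotvec(); sh=R.inv().apply(np.array(q)-p)*100
        print([round(float(x),3) for x in rv]+[round(float(x),2) for x in sh]); p,R=np.array(q),T
def lin(q,yw,n,flip=True):
    _,p,R=st(); y0=yawof(R); d=wrap(yw-y0)
    if flip and abs(d)>np.pi/2: d=wrap(d+np.pi)
    rows([(p+(np.array(q)-p)*(i+1)/n,y0+d*(i+1)/n) for i in range(n)],p,R)
E
python3 - <<'E'
from h import *
s,p,R=st(); print(R.as_matrix().round(3),yawof(R),tang(1.04), lever(1.04,.1295))
b=lever(1.041,.1295)
lin([b[0],b[1],.2],tang(1.041),16)
E
```

```text
[[-0.001  0.341  0.94 ]
 [-0.002  0.94  -0.341]
 [-1.    -0.002 -0.   ]] 1.2229602763498826 -0.5435963267948967 [0.51002036 0.01956689]
[-0.086, -0.0, 0.002, 0.33, -3.01, 2.96]
[-0.086, 0.0, 0.0, 0.33, -3.26, 2.69]
[-0.086, 0.0, 0.0, 0.33, -3.48, 2.4]
[-0.086, 0.0, 0.0, 0.33, -3.67, 2.09]
[-0.086, 0.0, 0.0, 0.33, -3.83, 1.77]
[-0.086, 0.0, 0.0, 0.33, -3.97, 1.43]
[-0.086, 0.0, 0.0, 0.33, -4.08, 1.08]
[-0.086, 0.0, 0.0, 0.33, -4.16, 0.73]
[-0.086, 0.0, 0.0, 0.33, -4.21, 0.37]
[-0.086, 0.0, 0.0, 0.33, -4.22, 0.01]
[-0.086, 0.0, 0.0, 0.33, -4.21, -0.36]
[-0.086, 0.0, 0.0, 0.33, -4.16, -0.72]
[-0.086, 0.0, 0.0, 0.33, -4.08, -1.07]
[-0.086, 0.0, 0.0, 0.33, -3.98, -1.42]
[-0.086, 0.0, 0.0, 0.33, -3.84, -1.75]
[-0.086, 0.0, 0.0, 0.33, -3.68, -2.08]
```

```bash
python3 - <<'E'
from h import *
b=lever(1.041,.1295)
lin([b[0],b[1],.2],tang(1.041),16,False)
E
```

```text
[0.11, 0.0, 0.002, 0.33, -3.01, 2.96]
[0.11, 0.0, 0.0, 0.33, -2.67, 3.27]
[0.11, 0.0, 0.0, 0.33, -2.29, 3.54]
[0.11, 0.0, 0.0, 0.33, -1.89, 3.77]
[0.11, 0.0, 0.0, 0.33, -1.46, 3.96]
[0.11, 0.0, 0.0, 0.33, -1.02, 4.1]
[0.11, 0.0, 0.0, 0.33, -0.56, 4.18]
[0.11, 0.0, 0.0, 0.33, -0.1, 4.22]
[0.11, 0.0, 0.0, 0.33, 0.37, 4.21]
[0.11, 0.0, 0.0, 0.33, 0.83, 4.14]
[0.11, 0.0, 0.0, 0.33, 1.28, 4.02]
[0.11, 0.0, 0.0, 0.33, 1.72, 3.86]
[0.11, 0.0, 0.0, 0.33, 2.13, 3.64]
[0.11, 0.0, 0.0, 0.33, 2.52, 3.39]
[0.11, 0.0, 0.0, 0.33, 2.88, 3.09]
[0.11, 0.0, 0.0, 0.33, 3.2, 2.75]
```

Request:
arm_command(
  series=[
    [[0.11, 0, 0, 0.3, -3.0, 3.0, 0.8], [0.11, 0, 0, 0.3, -2.7, 3.3, 0.8], [0.11, 0, 0, 0.3, -2.3, 3.5, 0.8], [0.11, 0, 0, 0.3, -1.9, 3.8, 0.8], [0.11, 0, 0, 0.3, -1.5, 4.0, 0.8], [0.11, 0, 0, 0.3, -1.0, 4.1, 0.8], [0.11, 0, 0, 0.3, -0.6, 4.2, 0.8], [0.11, 0, 0, 0.3, -0.1, 4.2, 0.8], [0.11, 0, 0, 0.3, 0.4, 4.2, 0.8], [0.11, 0, 0, 0.3, 0.8, 4.1, 0.8]],
  ],
  newtons=40,
)

```text
time: 1.1
tool_pos: [0.3996, 0.2398, 0.2173]
tcp_rot: [1.143, 1.256, -1.143]
wrist_force: [0.5, 0.2, -0.9]
width: 0.797
```

```bash
python3 - <<'E'
from h import *
b=lever(1.041,.1295)
s,p,R=st();print(s['time'],p,yawof(R),s['q'])
lin([b[0],b[1],.2],tang(1.041),10,False)
E
```

```text
1.1 [0.39962605 0.23981772 0.21727789] 0.09105996818213584 [ 0.48384316 -0.11119332  2.07410572  0.00494708  1.18041663  0.39090262]
[0.063, -0.003, 0.003, 0.16, 0.9, 2.3]
[0.063, 0.0, 0.0, 0.17, 1.04, 2.23]
[0.063, 0.0, 0.0, 0.17, 1.18, 2.16]
[0.063, 0.0, 0.0, 0.17, 1.32, 2.08]
[0.063, 0.0, 0.0, 0.17, 1.45, 2.0]
[0.063, 0.0, 0.0, 0.17, 1.57, 1.9]
[0.063, 0.0, 0.0, 0.17, 1.69, 1.8]
[0.063, 0.0, 0.0, 0.17, 1.8, 1.69]
[0.063, 0.0, 0.0, 0.17, 1.9, 1.57]
[0.063, 0.0, 0.0, 0.17, 2.0, 1.45]
```

Request:
arm_command(
  series=[
    [[0.063, 0, 0, 0.17, 0.9, 2.3, 0.8], [0.063, 0, 0, 0.17, 1.04, 2.23, 0.8], [0.063, 0, 0, 0.17, 1.18, 2.16, 0.8], [0.063, 0, 0, 0.17, 1.32, 2.08, 0.8], [0.063, 0, 0, 0.17, 1.45, 2.0, 0.8], [0.063, 0, 0, 0.17, 1.57, 1.9, 0.8], [0.063, 0, 0, 0.17, 1.69, 1.8, 0.8], [0.063, 0, 0, 0.17, 1.8, 1.7, 0.8], [0.063, 0, 0, 0.17, 1.9, 1.57, 0.8], [0.063, 0, 0, 0.17, 2.0, 1.45, 0.8]],
  ],
)

```text
time: 2.1
tool_pos: [0.5063, 0.004, 0.1941]
tcp_rot: [1.611, 0.889, -1.626]
wrist_force: [0.5, -0.5, -0.4]
width: 0.8
```

```bash
python3 - <<'E'
from h import *
b=lever(1.041,.1295)
s,p,R=st();print(s['time'],p,yawof(R))
lin([b[0],b[1],.119],tang(1.041),6,False)
E
```

```text
2.1 [0.50634089 0.003951   0.19407408] -0.5718844621268564
[-0.005, 0.004, 0.01, 1.25, -0.08, -0.26]
[-0.005, 0.0, 0.0, 1.25, -0.09, -0.25]
[-0.005, 0.0, 0.0, 1.25, -0.08, -0.25]
[-0.005, 0.0, 0.0, 1.25, -0.08, -0.25]
[-0.005, 0.0, 0.0, 1.25, -0.08, -0.25]
[-0.005, 0.0, 0.0, 1.25, -0.08, -0.25]
```

Request:
arm_command(
  series=[
    [[0, 0.004, 0.01, 0.3, -0.25, -0.75, 0.8], [0, 0, 0, 0.5, -0.2, -0.7, 0.8], [0, 0, 0, 1.5, 0, 0, 0.8], [0, 0, 0, 1.5, 0, 0, 0.8]],
  ],
)

```text
time: 2.5
tool_pos: [0.512, 0.0183, 0.1554]
tcp_rot: [1.62, 0.878, -1.616]
wrist_force: [-0.2, 0.3, -0.4]
width: 0.803
```

```bash
python3 - <<'E'
from h import *
b=lever(1.041,.1295)
s,p,R=st();print(s['time'],p,yawof(R))
lin([b[0],b[1],.117],tang(1.041),3,False)
snap('side','s1')
E
```

```text
2.5 [0.51202115 0.01830448 0.15540532] -0.5749576047850083
[-0.011, -0.001, -0.003, 1.28, -0.08, 0.0]
[-0.011, 0.0, 0.0, 1.28, -0.07, 0.0]
[-0.011, 0.0, 0.0, 1.28, -0.07, -0.0]
```

View pics/s1.png

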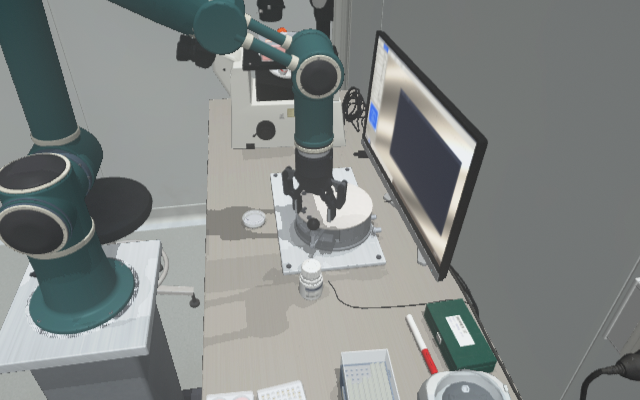

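The side view shows the ball (313,224) centred between the open fingers. I'll descend and close.

Request:
arm_command(
  series=[
    [[-0.01, 0, 0, 1.3, -0.08, 0, 0.8], [-0.01, 0, 0, 1.3, -0.07, 0, 0.8], [-0.01, 0, 0, 1.2, -0.07, 0, 0.8], [0, 0, 0, 0, 0, 0, 0.1], [0, 0, 0, 0, 0, 0, 0.1], [0, 0, 0, 0, 0, 0, 0.1], [0, 0, 0, 0, 0, 0, 0.1]],
  ],
  newtons=40,
)

```text
time: 3.25
tool_pos: [0.5074, 0.0221, 0.1114]
tcp_rot: [1.591, 0.906, -1.595]
wrist_force: [-0.7, 2.1, -2.0]
width: 0.308
```

```bash
python3 - <<'E'
from h import *
s,p,R=st();print(s['time'],p,yawof(R),tang(1.041),s['wrist_force'],s['width'])
E
```

```text
3.25 [0.5074209  0.02213243 0.11144654] -0.5376471745175634 -0.5425963267948967 [-0.65664671  2.12641854 -1.98732828] 0.3077037394411534
```

Request:
arm_command(
  series=[
    [[0, 0, 0, -0.5, 0, -0.2, 0.1], [0, 0, 0, -0.5, 0, -0.3, 0.1], [0, 0, 0, -0.2, 0, -0.1, 0.1], [0, 0, 0, 0, 0, 0, 0.1]],
  ],
  newtons=60,
)

```text
time: 3.65
tool_pos: [0.5099, 0.0281, 0.1219]
tcp_rot: [1.593, 0.906, -1.598]
wrist_force: [3.0, -1.4, -8.2]
width: 0.296
```

```bash
cat >> h.py <<'E'
def rep():
    s,p,R=st(); l=Rm.T@(p[:2]-PIV); x=R.as_matrix()
    print('t',round(s['time'],2),'p',p.round(4),'yaw',round(yawof(R),3),'lev a',np.arctan2(-l[1],-l[0]).round(3),'r',np.linalg.norm(l).round(4),'F',np.round(s['wrist_force'],1),'w',round(s['width'],3),'tilt',x[:2,0].round(3),'wr',np.round(s['torque'],2))
E
python3 - <<'E'
from h import *
rep(); snap('side','s2')
im,d=load('s2'); cv2.imwrite('pics/s2z.png',cv2.resize(im[150:280,260:400],None,fx=4.5,fy=4.5,interpolation=cv2.INTER_CUBIC))
E
```

```text
t 3.65 p [0.5099 0.0281 0.1219] yaw -0.54 lev a 1.003 r 0.1224 F [ 3.  -1.4 -8.2] w 0.296 tilt [-0.004  0.001] wr [-0.31 -0.33 -0.3 ]
```

View pics/s2z.png

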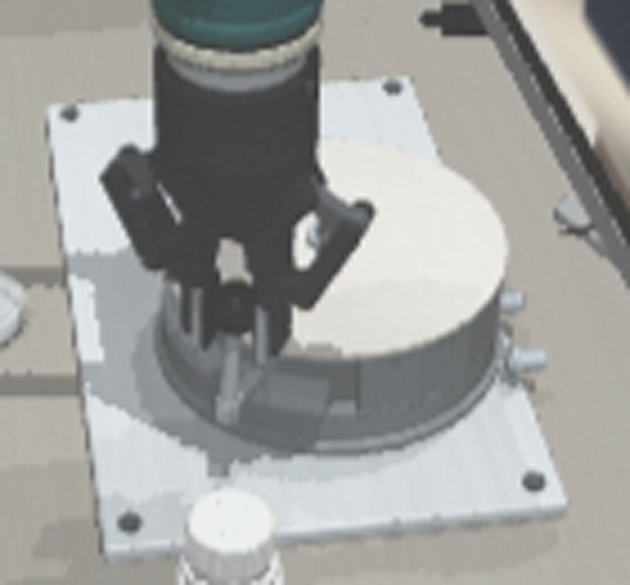

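The ball is gripped and lifted (zoom 235,305; −8 N wrist force matches the spring). Now I'll swing over the rightmost notch to about 0.42 rad.

Request:
arm_command(
  series=[
    [[0.1, 0, 0, -0.2, -1.2, -0.1, 0.1], [0.1, 0, 0, -0.05, -1.2, -0.06, 0.1], [0.1, 0, 0, 0, -1.2, -0.06, 0.1]],
  ],
)

```text
time: 4.0
tool_pos: [0.4827, 0.0532, 0.1222]
tcp_rot: [1.805, 0.683, -1.806]
wrist_force: [5.2, 2.7, -12.9]
width: 0.298
```

```bash
python3 - <<'E'
from h import *
rep()
E
```

```text
t 4.0 p [0.4827 0.0532 0.1222] yaw -0.853 lev a 0.699 r 0.1219 F [  5.2   2.7 -12.9] w 0.298 tilt [-0.002  0.005] wr [ 0.28 -0.65 -0.04]
```

Request:
arm_command(
  series=[
    [[0.1, 0, 0, 0, -1.2, -0.2, 0.1], [0.1, 0, 0, 0, -1.1, -0.15, 0.1], [0.08, 0, 0, 0, -1.0, -0.05, 0.1], [0, 0, 0, 0, 0, 0, 0.1]],
  ],
)

```text
time: 4.4
tool_pos: [0.4632, 0.0837, 0.1199]
tcp_rot: [1.983, 0.436, -1.993]
wrist_force: [3.7, -0.4, -9.8]
width: 0.3
```

```bash
python3 - <<'E'
from h import *
rep()
E
```

```text
t 4.4 p [0.4632 0.0837 0.1199] yaw -1.145 lev a 0.402 r 0.123 F [ 3.7 -0.4 -9.8] w 0.3 tilt [-0.006  0.004] wr [-0.03 -0.37 -0.17]
```

Now at 0.40 rad, which must be over a land. I'll lower onto it and open slightly to cage the ball, then sweep.

Request:
arm_command(
  series=[
    [[0, 0, 0, 0.5, 0, 0.3, 0.1], [0, 0, 0, 0.4, 0, 0.3, 0.1], [0, 0, 0, 0, 0, 0, 0.1], [0, 0, 0, 0, 0, 0, 0.42], [0, 0, 0, 0, 0, 0, 0.42]],
  ],
)

```text
time: 4.9
tool_pos: [0.4591, 0.0808, 0.1129]
tcp_rot: [1.985, 0.437, -1.988]
wrist_force: [-0.1, -0.5, 0.1]
width: 0.416
```

```bash
python3 - <<'E'
from h import *
rep(); snap('side','s3');snap('top','t3')
a,b=[load(n)[0] for n in('s3','t3')]
A=cv2.resize(a[170:270,270:370],(500,500),interpolation=cv2.INTER_CUBIC)
cv2.imwrite('pics/s3z.png',A)
E
```

```text
t 4.9 p [0.4591 0.0808 0.1129] yaw -1.143 lev a 0.411 r 0.1279 F [-0.1 -0.5  0.1] w 0.416 tilt [-0.003  0.005] wr [-0.03  0.04 -0.  ]
```

View pics/s3z.png

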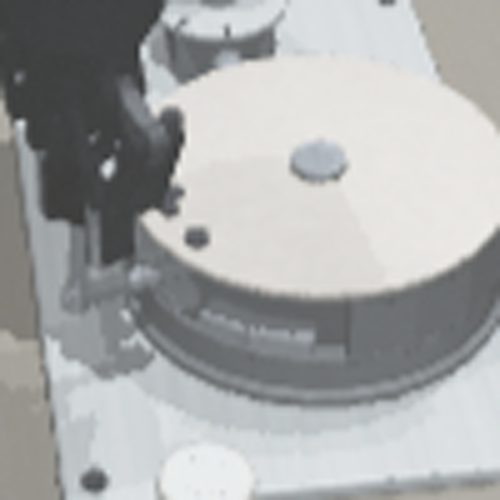

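Request:
arm_command(
  series=[
    [[0.03, 0, 0, 0, -0.4, -0.01, 0.42], [0.03, 0, 0, 0, -0.4, 0, 0.42], [0.02, 0, 0, 0, -0.25, 0, 0.42], [0.02, 0, 0, 0, -0.25, 0, 0.42], [0.02, 0, 0, 0, -0.25, 0, 0.42]],
  ],
)

```text
time: 5.5
tool_pos: [0.4547, 0.0938, 0.114]
tcp_rot: [2.059, 0.316, -2.058]
wrist_force: [2.1, -2.1, -2.4]
width: 0.418
```

```bash
python3 - <<'E'
from h import *
rep()
E
```

```text
t 5.5 p [0.4547 0.0938 0.114 ] yaw -1.267 lev a 0.303 r 0.1277 F [ 2.1 -2.1 -2.4] w 0.418 tilt [0.    0.002] wr [-0.32 -0.22  0.03]
```

Request:
arm_command(
  series=[
    [[0.015, 0, 0, 0.05, -0.2, 0, 0.42], [0.015, 0, 0, 0, -0.2, 0, 0.42], [0.015, 0, 0, 0, -0.2, 0, 0.42]],
  ],
)

```text
time: 5.8
tool_pos: [0.4522, 0.1005, 0.1135]
tcp_rot: [2.086, 0.27, -2.088]
wrist_force: [-0.5, 0.2, -0.3]
width: 0.42
```

```bash
python3 - <<'E'
from h import *
rep()
E
```

```text
t 5.8 p [0.4522 0.1005 0.1135] yaw -1.317 lev a 0.248 r 0.1283 F [-0.5  0.2 -0.3] w 0.42 tilt [-0.001  0.003] wr [ 0.03  0.05 -0.01]
```

Request:
arm_command(
  series=[
    [[0.01, 0, 0, 0, -0.15, 0, 0.42], [0.01, 0, 0, 0, -0.15, 0, 0.42]],
  ],
)

```text
time: 6.0
tool_pos: [0.4513, 0.1042, 0.1136]
tcp_rot: [2.099, 0.249, -2.101]
wrist_force: [-0.1, -0.3, 0.5]
width: 0.418
```

```bash
python3 - <<'E'
from h import *
rep(); snap('side','s4')
a=load('s4')[0]
A=cv2.resize(a[170:270,270:370],(500,500),interpolation=cv2.INTER_CUBIC)
cv2.imwrite('pics/s4z.png',A)
E
```

```text
t 6.0 p [0.4513 0.1042 0.1136] yaw -1.338 lev a 0.219 r 0.1284 F [-0.1 -0.3  0.5] w 0.418 tilt [-0.001  0.003] wr [-0.09 -0.09  0.03]
```

View pics/s4z.png

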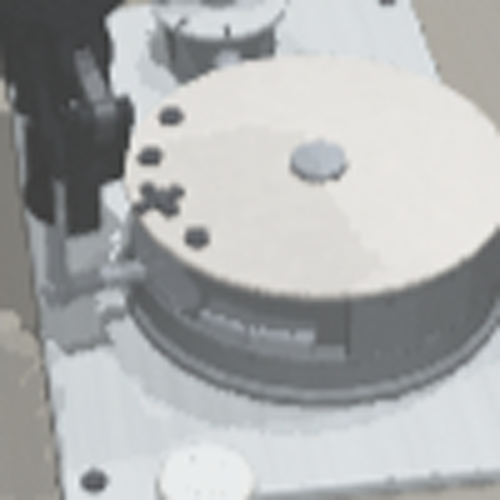

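Request:
arm_command(
  series=[
    [[0.015, 0, 0, 0, -0.2, 0, 0.42], [0.015, 0, 0, 0, -0.2, 0, 0.42]],
  ],
)

```text
time: 6.25
tool_pos: [0.4509, 0.1074, 0.1138]
tcp_rot: [2.116, 0.215, -2.116]
wrist_force: [2.0, -7.5, 0.2]
width: 0.421
```

```bash
python3 - <<'E'
from h import *
rep()
E
```

```text
t 6.25 p [0.4509 0.1074 0.1138] yaw -1.37 lev a 0.193 r 0.1282 F [ 2.  -7.5  0.2] w 0.421 tilt [-0.     0.001] wr [-1.17 -0.38 -0.01]
```

Request:
arm_command(
  series=[
    [[0, 0, 0, 0, -0.2, 0, 0.42]],
  ],
)

```text
time: 6.35
tool_pos: [0.4508, 0.1079, 0.1138]
tcp_rot: [2.114, 0.211, -2.114]
wrist_force: [1.6, -9.7, 0.6]
width: 0.415
```

```bash
python3 - <<'E'
from h import *
rep()
E
```

```text
t 6.35 p [0.4508 0.1079 0.1138] yaw -1.369 lev a 0.189 r 0.1282 F [ 1.6 -9.7  0.6] w 0.415 tilt [ 0.    -0.003] wr [-1.52 -0.27  0.11]
```

The lever is blocked sideways (about 10 N), so it is probably in the notch. I'll relieve the push, open, back up and look.

Request:
arm_command(
  series=[
    [[0, 0, 0, 0, 0.4, 0, 0.6], [0, 0, 0, 0, 0, 0, 0.8], [0, 0, 0, -3, 0, 0, 0.8], [0, 0, 0, -4, 0, 0, 0.8], [0, 0, 0, -3, 0, 0, 0.8], [0, 0, 0, 0, -4, 0, 0.8], [0, 0, 0, 0, -5, 0, 0.8], [0, 0, 0, 0, -5, 0, 0.8], [0, 0, 0, 0, -4, 0, 0.8]],
  ],
)

```text
time: 7.25
tool_pos: [0.4167, 0.2837, 0.2191]
tcp_rot: [2.127, 0.201, -2.126]
wrist_force: [0.8, -0.9, -0.2]
width: 0.799
```

```bash
python3 - <<'E'
from h import *
rep(); snap('side','s5');snap('top','t5')
a=load('s5')[0];b=load('t5')[0]
A=cv2.resize(a[150:280,260:400],None,fx=4,fy=4,interpolation=cv2.INTER_CUBIC)
cv2.imwrite('pics/s5z.png',A)
cv2.imwrite('pics/t5z.png',cv2.resize(b[120:245,225:415],None,fx=4,fy=4,interpolation=cv2.INTER_CUBIC))
E
```

```text
t 7.25 p [0.4167 0.2837 0.2191] yaw -1.387 lev a -0.75 r 0.2218 F [ 0.8 -0.9 -0.2] w 0.799 tilt [0.    0.004] wr [-0.02 -0.02 -0.01]
```

View pics/s5z.png

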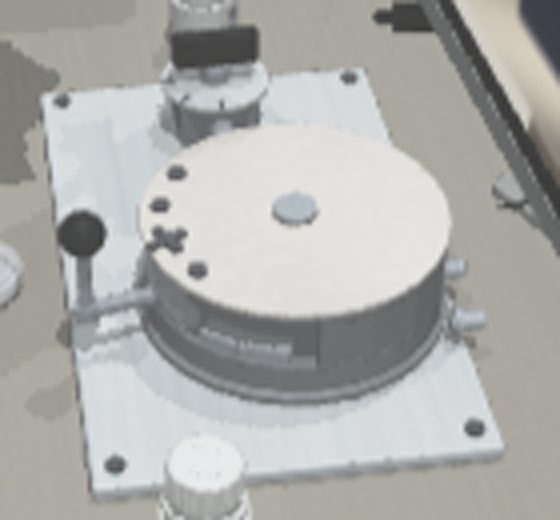

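View pics/t5z.png

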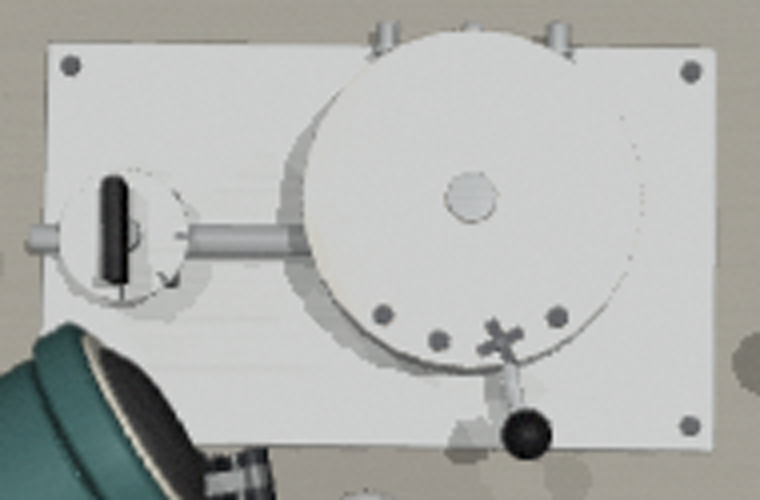

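The ball sits in line with the cross (top zoom 526,434; side zoom 81,234). I'll triangulate its height and radius.

```bash
python3 - <<'E'
from h import *
def cen(f,x0,x1,y0,y1):
    im=load(f)[0]; m=(im.max(2)<75).astype(np.uint8); k=np.zeros_like(m);k[y0:y1,x0:x1]=1
    n,l,s,c=cv2.connectedComponentsWithStats(m*k); i=1+np.argmax(s[1:,4]); print(f,s[i],c[i]); return c[i],l==i
ct,mt=cen('t5',340,372,215,240); cs,ms=cen('s5',266,292,196,222)
def tri(a,b):
    A=[];B=[]
    for n,u in(('top',a),('side',b)):
        o=ray(n,*u,0);d=ray(n,*u,.2)-o;d/=np.linalg.norm(d);M=np.eye(3)-np.outer(d,d);A.append(M);B.append(M@o)
    return np.linalg.lstsq(np.vstack(A),np.hstack(B),rcond=None)[0]
p=tri(ct,cs);l=Rm.T@(p[:2]-PIV);print(p,np.linalg.norm(l),np.arctan2(-l[1],-l[0]))
for f,m,n in(('t5',mt,'top'),('s5',ms,'side')):
    d=load(f)[1]; v,u=np.nonzero(m); q=np.array([pt(n,a,b,d[b,a]) for a,b in zip(u,v) if d[b,a]>0]); print(f,q[:,2].max(),np.percentile(q[:,2],[50,90,97]))
# reference start
ct,_=cen('t0',384,405,188,208); cs,_=cen('s0',303,322,215,233)
p=tri(ct,cs);l=Rm.T@(p[:2]-PIV);print(p,np.linalg.norm(l),np.arctan2(-l[1],-l[0]))
E
```

```text
t5 [351 223  12  12 118] [356.34745763 228.41525424]
s5 [275 204  11  10  74] [280.04054054 208.74324324]
[0.44476626 0.10030603 0.1031575 ] 0.1356149339800759 0.2365703329044914
t5 0.12237806853605315 [0.11544227 0.1198109  0.12061312]
s5 0.12202651528661568 [0.11027019 0.11698528 0.11995244]
t0 [388 193  13  12 120] [394.18333333 198.15833333]
s0 [308 223  11   7  47] [312.91489362 226.25531915]
[0.50961253 0.01875725 0.10979776] 0.13040388688358767 1.0405345876169296
```

```bash
python3 - <<'E'
from h import *
for f,u,v in(('t5',356,228),('t0',394,198)):
    d=load(f)[1]; q=[[pt('top',a,b,d[b,a])[2].round(4) for a in range(u-2,u+3)] for b in range(v-2,v+3)]; print(np.array(q))
d=load('t5')[1]
for u,v in((345,160),(360,180),(285,215),(390,215)): print(np.mean([pt('top',a,b,d[b,a])[2] for a in range(u-2,u+3) for b in range(v-2,v+3)]))
# next: move above cock
lin([COCK[0],COCK[1],.17],YAW-np.pi/2-.05+0,6,False)
E
```

```text
[[0.1184 0.1155 0.1203 0.1206 0.1176]
 [0.1172 0.1163 0.1172 0.1179 0.1203]
 [0.1224 0.1171 0.12   0.1197 0.1149]
 [0.1163 0.1184 0.1162 0.1196 0.119 ]
 [0.1163 0.1182 0.1193 0.1136 0.1206]]
[[0.1279 0.1315 0.1302 0.1314 0.1297]
 [0.1268 0.1279 0.1286 0.1256 0.1319]
 [0.1265 0.1296 0.1302 0.1308 0.1273]
 [0.1298 0.1245 0.1329 0.129  0.1318]
 [0.1242 0.1267 0.1264 0.1285 0.1328]]
0.08201734079624208
0.08197756412945871
0.012156917833818772
0.01242940972013071
[0.042, -0.001, 0.006, 0.82, -0.24, -2.46]
[0.042, 0.0, 0.0, 0.82, -0.35, -2.45]
[0.042, 0.0, 0.0, 0.82, -0.45, -2.43]
[0.042, 0.0, 0.0, 0.82, -0.55, -2.41]
[0.042, 0.0, 0.0, 0.82, -0.65, -2.39]
[0.042, 0.0, 0.0, 0.82, -0.75, -2.36]
```

The lever is home: ball top fell about 11 mm, r = 135.6 mm, z ≈ 104 mm, angle 0.237, within 7 mm of the cross. Next is the stopcock; I'll refine the handle pose first.

```bash
cat >> h.py <<'E'
def handle(f):
    im=load(f)[0]; m=(im.max(2)<70).astype(np.uint8); k=np.zeros_like(m);k[155:200,240:272]=1; m*=k
    n,l,s,c=cv2.connectedComponentsWithStats(m); i=1+np.argmax(s[1:,4]); v,u=np.nonzero(l==i)
    q=np.array([ray('top',a,b,.088)[:2] for a,b in zip(u,v)]); C=q.mean(0); w,V=np.linalg.eigh(np.cov((q-C).T)); e=Rm.T@V[:,1]; e*=-np.sign(e[0])
    print('handle',s[i],C,'ang',np.arctan2(-e[1],-e[0]),'len',np.sqrt(12*w)); return C
E
python3 - <<'E'
from h import *
handle('t0');handle('t5')
E
```

```text
handle [251 165   7  26 155] [0.55774794 0.32763397] ang 0.03246322501307608 len [0.01326767 0.05741572]
handle [251 165   7  26 155] [0.55774794 0.32763397] ang 0.03246322501307608 len [0.01326767 0.05741572]
```

Request:
arm_command(
  series=[
    [[0, 0, 0, 0.2, -0.3, -2.5, 0.6], [0, 0, 0, 0.5, -0.4, -2.5, 0.6], [0.03, 0, 0, 0.5, -0.4, -2.4, 0.6], [0.04, 0, 0, 0.5, -0.5, -2.4, 0.6], [0.04, 0, 0, 0.5, -0.5, -2.4, 0.6], [0.04, 0, 0, 0.5, -0.4, -2.0, 0.6], [0, 0, 0, 0, 0, 0, 0.6]],
  ],
)

```text
time: 8.05
tool_pos: [0.5555, 0.3324, 0.1894]
tcp_rot: [2.201, 0.044, -2.212]
wrist_force: [-0.5, 0.6, 0.1]
width: 0.601
```

```bash
python3 - <<'E'
from h import *
rep()
lin([COCK[0],COCK[1],.13],YAW-np.pi/2+.05,4,False)
E
```

```text
t 8.05 p [0.5555 0.3324 0.1894] yaw -1.536 lev a -1.452 r 0.2031 F [-0.5  0.6  0.1] w 0.601 tilt [-0.005  0.005] wr [ 0.   -0.01  0.05]
[-0.001, 0.005, 0.005, 1.49, 0.12, -0.08]
[-0.001, 0.0, 0.0, 1.49, 0.11, -0.07]
[-0.001, 0.0, 0.0, 1.49, 0.11, -0.07]
[-0.001, 0.0, 0.0, 1.49, 0.11, -0.07]
```

Request:
arm_command(
  series=[
    [[0, 0.005, 0.005, 1.5, 0.25, -0.15, 0.6], [0, 0, 0, 2, 0.2, -0.15, 0.6], [0, 0, 0, 2, 0, 0, 0.6], [0, 0, 0, 0.5, 0, 0, 0.6]],
  ],
)

```text
time: 8.45
tool_pos: [0.5567, 0.3247, 0.1262]
tcp_rot: [2.202, 0.037, -2.205]
wrist_force: [-1.3, 0.1, -0.4]
width: 0.596
```

```bash
python3 - <<'E'
from h import *
rep()
lin([COCK[0],COCK[1],.082],YAW-np.pi/2+.04,4,False)
E
```

```text
t 8.45 p [0.5567 0.3247 0.1262] yaw -1.536 lev a -1.454 r 0.1954 F [-1.3  0.1 -0.4] w 0.596 tilt [-0.001 -0.001] wr [ 0.03  0.01 -0.01]
[0.002, 0.001, -0.001, 1.1, -0.08, -0.05]
[0.002, 0.0, 0.0, 1.1, -0.08, -0.05]
[0.002, 0.0, 0.0, 1.1, -0.08, -0.05]
[0.002, 0.0, 0.0, 1.1, -0.08, -0.05]
```

Request:
arm_command(
  series=[
    [[0, 0, 0, 1.2, -0.15, -0.1, 0.6], [0, 0, 0, 1.1, -0.1, -0.05, 0.6], [0, 0, 0, 1.0, 0, 0, 0.6], [0, 0, 0, 0.6, 0, 0, 0.6], [0, 0, 0, 0, 0, 0, 0.5]],
  ],
)

```text
time: 8.95
tool_pos: [0.5561, 0.3264, 0.0838]
tcp_rot: [2.199, 0.037, -2.205]
wrist_force: [-0.0, -0.3, -0.2]
width: 0.502
```

```bash
python3 - <<'E'
from h import *
rep()
lin([COCK[0],COCK[1],.082],YAW-np.pi/2+.04,2,False)
E
```

```text
t 8.95 p [0.5561 0.3264 0.0838] yaw -1.535 lev a -1.452 r 0.1971 F [-0.  -0.3 -0.2] w 0.502 tilt [-0.003 -0.002] wr [ 0.07  0.06 -0.07]
[0.004, 0.003, -0.002, 0.09, -0.08, -0.13]
[0.004, 0.0, 0.0, 0.09, -0.08, -0.13]
```

Request:
arm_command(
  series=[
    [[0.01, 0, 0, 0.2, -0.15, -0.25, 0.5], [0, 0, 0, 0, 0, 0, 0.0], [0, 0, 0, 0, 0, 0, 0.0], [0, 0, 0, 0, 0, 0, 0.0], [0, 0, 0, 0, 0, 0, 0.0], [0, 0, 0, 0, 0, 0, 0.0]],
  ],
  newtons=30,
)

```text
time: 9.55
tool_pos: [0.5599, 0.3297, 0.0843]
tcp_rot: [2.209, 0.028, -2.209]
wrist_force: [0.3, -0.2, -1.0]
width: 0.132
```

```bash
python3 - <<'E'
from h import *
rep()
E
```

```text
t 9.55 p [0.5599 0.3297 0.0843] yaw -1.546 lev a -1.473 r 0.2 F [ 0.3 -0.2 -1. ] w 0.132 tilt [0.    0.001] wr [ 0.1  -0.11 -0.03]
```

Request:
arm_command(
  series=[
    [[-0.1, 0, 0, 0, 0, 0, 0.0], [-0.1, 0, 0, 0, 0, 0, 0.0], [-0.1, 0, 0, 0, 0, 0, 0.0], [-0.1, 0, 0, 0, 0, 0, 0.0]],
  ],
  newtons=40,
)

```text
time: 9.95
tool_pos: [0.56, 0.3294, 0.0843]
tcp_rot: [1.979, 0.442, -1.978]
wrist_force: [-0.9, 0.6, -0.6]
width: 0.128
```

```bash
python3 - <<'E'
from h import *
rep()
E
```

```text
t 9.95 p [0.56   0.3294 0.0843] yaw -1.132 lev a -1.473 r 0.1998 F [-0.9  0.6 -0.6] w 0.128 tilt [0.    0.001] wr [ 0.07 -0.01 -0.1 ]
```

Request:
arm_command(
  series=[
    [[-0.1, 0, 0, 0, 0, 0, 0.0], [-0.1, 0, 0, 0, 0, 0, 0.0], [-0.08, 0, 0, 0, 0, 0, 0.0], [-0.04, 0, 0, 0, 0, 0, 0.0], [0, 0, 0, 0, 0, 0, 0.0]],
  ],
)

```text
time: 10.45
tool_pos: [0.5601, 0.3292, 0.0842]
tcp_rot: [1.769, 0.72, -1.768]
wrist_force: [-0.5, -0.3, 0.1]
width: 0.132
```

```bash
python3 - <<'E'
from h import *
rep()
E
```

```text
t 10.45 p [0.5601 0.3292 0.0842] yaw -0.798 lev a -1.473 r 0.1996 F [-0.5 -0.3  0.1] w 0.132 tilt [0.    0.001] wr [0.12 0.11 0.08]
```

Yaw −0.798 corresponds to 0.785 on the handle. I'll release, rise and back off.

Request:
arm_command(
  series=[
    [[0, 0, 0, 0, 0, 0, 0.4], [0, 0, 0, 0, 0, 0, 0.5], [0, 0, 0, 0, 0, 0, 0.5], [0, 0, 0, -3, 0, 0, 0.5], [0, 0, 0, -4, 0, 0, 0.5], [0, 0, 0, -4, 0, 0, 0.5], [0, 0, 0, -2, 2, 3, 0.5], [0, 0, 0, 0, -2, 3, 0.5], [0, 0, 0, 0, -4, 3, 0.5], [0, 0, 0, 0, -4, 0, 0.5]],
  ],
)

```text
time: 11.45
tool_pos: [0.4415, 0.3202, 0.2193]
tcp_rot: [1.778, 0.709, -1.771]
wrist_force: [0.2, 1.6, 0.4]
width: 0.498
```

```bash
python3 - <<'E'
from h import *
rep(); snap('top','t6')
b=load('t6')[0]
cv2.imwrite('pics/t6z.png',cv2.resize(b[120:265,185:455],None,fx=2.9,fy=2.9,interpolation=cv2.INTER_CUBIC))
E
```

```text
t 11.45 p [0.4415 0.3202 0.2193] yaw -0.809 lev a -0.938 r 0.2332 F [0.2 1.6 0.4] w 0.498 tilt [ 0.004 -0.001] wr [ 0.07 -0.04 -0.02]
```

View pics/t6z.png

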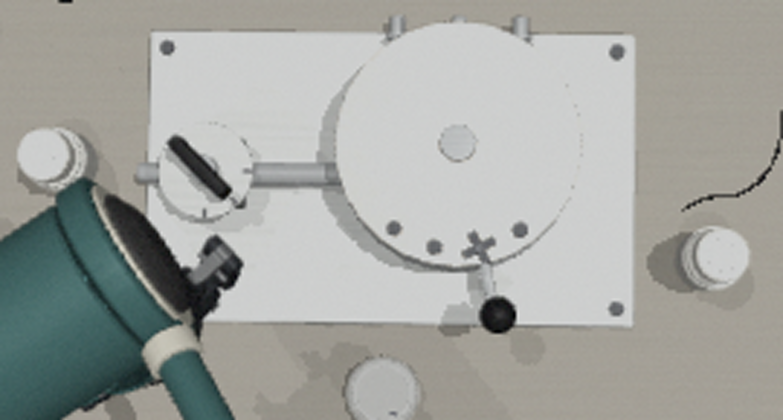

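The handle (200,167) points at the middle tick (238,202) and the ball is still at the cross. I'll check the handle angle, the lever and the loose objects.

```bash
python3 - <<'E'
from h import *
im,d=load('t6'); handle('t6')
m=(im.max(2)<75).astype(np.uint8)[215:240,340:372]; n,l,s,c=cv2.connectedComponentsWithStats(m); i=1+np.argmax(s[1:,4]); u,v=c[i]+[340,215]
p=ray('top',u,v,.105); L=Rm.T@(p[:2]-PIV); print(p,np.linalg.norm(L),np.arctan2(-L[1],-L[0]))
print(np.mean([pt('top',a,b,d[b,a])[2] for a in range(354,359) for b in range(226,231)]))
i0=load('t0')[0].astype(int)
for nm,(x0,x1,y0,y1) in {'R':(420,446,196,222),'dish':(302,332,242,270),'L':(190,205,160,185)}.items(): print(nm,np.abs(i0-im)[y0:y1,x0:x1].mean())
for nm,(u,v) in {'tick45':(185+(238)/2.9,120+202/2.9)}.items():
    q=ray('top',u,v,.05)[:2]; e=Rm.T@(q-np.array([.5594,.3288])); print(np.arctan2(-e[1],-e[0]))
E
```

```text
handle [243 168  22  21 134] [0.55792552 0.32764709] ang 0.7981455104990502 len [0.01112319 0.05997237]
[0.44481349 0.1003661  0.105     ] 0.13555555896989593 0.23621555461519267
0.11788918827069331
R 7.869329388560158
dish 7.065476190476191
L 7.412444444444445
0.8017146699630137
```

Request:
arm_command(
  series=[
    [[0, 0, 0, -1, 0, 0, 0.5], [0, 0, 0, 0, 0, 0, 0.5], [0, 0, 0, 0, 0, 0, 0.5]],
  ],
)

```text
time: 11.8
tool_pos: [0.4378, 0.326, 0.2313]
tcp_rot: [1.778, 0.718, -1.767]
wrist_force: [-1.1, -0.7, -0.1]
width: 0.502
```

```bash
python3 - <<'E'
from h import *
rep(); print(bot.finish_job())
E
```

```text
t 11.8 p [0.4378 0.326  0.2313] yaw -0.804 lev a -0.94 r 0.24 F [-1.1 -0.7 -0.1] w 0.502 tilt [0.004 0.004] wr [-0.    0.    0.01]
the job is handed in; nothing more can be done
None
```

The lever is in the notch at the cross and the stopcock is half open. I handed the job in at 11.8 s with the gripper clear of everything.

**Lever:** I lifted the ball over the rightmost notch, set it down on the next land and pushed it along in a loose grip until it dropped. It then stopped against the notch wall at about 10 N sideways. In the last checks the ball was 135.6 mm from the axis and its top had fallen about 11 mm to 118 mm, so it is fully home. Its angle is 0.236 rad, about 2 mm along the arc from the cross.

**Stopcock:** Only after that did I turn the handle. The last picture gives 0.798 rad, against 0.785 wanted; the gripper's own heading gave 0.785. The handle lines up with the middle tick, which I measured at 0.80 rad.

**Loose items:** The bottles and the dish look unmoved in the last top view. My picture-difference check on them did not settle it: it read 7 to 8 grey levels at all three, which I put down to shadow and noise. I compared only the right bottle's position, roughly, and it agreed to about 1 pixel. The forces I read never suggested contact with any of them.

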